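Draw the filter slide to its click stop and hold it

ROBOT

A 6-joint arm with a two-finger parallel gripper is mounted at the origin on the work surface. World frame = base frame: x ahead of the robot, y to its left, z up, the work surface at z = 0. Lengths are in m, angles in degrees, forces in N, time in s.
With the tool pointing down it reaches from about 0.325 to 0.85 m from the base axis. Payload 15.5 kg.
Tool frame: the origin (TCP) lies midway between the tips of the shut fingers; the grasp point (between the pads) lies 19 mm behind it; z points along the fingers, y is the line along which they close (so a half turn about z gives the same grasp; the last joint's range is limited). The gripper opens to 91 mm and grips with 3 to 60 N. Pads are 32 mm wide; open, the fingers measure 118 mm over their backs; the gripper's body (76 mm by 178 mm) begins 60 mm behind the grasp point.
Start: joints at [70.159, 28.281, 77.091, -0, 74.628, -5.472], TCP at [0.155, 0.605, 0.214] pointing down, gripper open.
Joint ranges: [-166.48, 166.48], [-47.26, 123.95], [12.59, 153.08], [-70.14, 250.14], [6.76, 159.57], [-176.63, 176.63]. Speed limits (degrees/s): [108.29, 108.29, 147.25, 172.46, 172.46, 172.46].

INTERFACE

Orientations are given as a 3x3 rotation matrix whose columns are the frame's x, y, z axes.
In Python, from bench import ctrl gives the robot as it stands. The module is installed in compiled form; this text tells all that it offers. Calls block until the motion is done:
- ctrl.goto(position, orientation): joint-space move of the TCP to a pose.
- ctrl.move_l(position, vel=0.15, ori=None, contact_N=None): straight line of the TCP; ori=None keeps the orientation; vel is the mean speed in m/s. With contact_N (N) it stops when the force on the tool has changed by that much, and returns True; else False.
- ctrl.movej(angles): joint-space move.
- ctrl.command_gripper(opening): opening from 0.0 (shut) to 1.0 (fully open); the grip force is fixed at half the most; returns when the fingers have stopped.
- ctrl.sleep(seconds).
- ctrl.ik(position, orientation): joint angles nearest the present ones, or None.
- ctrl.read_camera(name): name is "scene" or "top" or "wrist"; returns the picture (400x640x3 uint8, blue, green, red); there is no depth.
- ctrl.camera_params(name): a dict with "fx", "fy", "cx", "cy" (pixels), "D" ([k1, k2, p1, p2, k3] as OpenCV has them; the pictures are not rectified), "pose" (4x4, takes a point from camera to world coordinates); the wrist camera has in their place "T_tool_cam" (4x4, takes a point from camera to tool coordinates, whose origin is the TCP and whose axes are the flange's). Camera axes: x right, y up, looking along -z (the intrinsics and any distortion apply to the point x, -y, -z); pixel columns grow to the right and rows downward; lengths in m; the calibration is good to about 2 mm. A picture is of the moment at which its call begins: read the wrist's pose just before it. camera_params takes no time and is no camera call.
A pose or a line that the arm cannot do raises ctrl.MotionError and nothing moves.
- ctrl.sign_off(): hands the job in; it is judged then, once.
Readings, each from a call of its own:
- ctrl.current_t(): time.
- ctrl.current_q(): joint angles.
- ctrl.current_dq(): joint speeds.
- ctrl.current_effort(): joint torques, N m.
- ctrl.current_tool_pos(): TCP position.
- ctrl.current_eef_rot(): TCP orientation.
- ctrl.current_contact_force(): force on the tool from outside, world axes, zero at the start.
- ctrl.current_wrist_torque(): the same for the moment, N m.
- ctrl.current_grip_width(): opening from 0.0 (shut) to 1.0 (fully open).
- ctrl.current_grasp_force(): force on a finger pad.
Only numpy, scipy, OpenCV 4.12 (cv2) and the standard library are available. Lean on these libraries where they do the work, as an engineer would, in place of code of your own. Each camera call takes 0.05 s, during which the arm holds its last target. There are 200 camera calls.

TASK

Take the orange-handled draw pin out of its rest and put it down through the blue eyelet on the microscope's filter slide until its handle sits on or just above the eyelet. Then, with the pin alone (fingers off the slide itself), draw the slide along its rail towards the yellow click stop until its notch clicks onto the stop's ball, without running on past it, and finish still gripping the pin in the eyelet with the slide held at the notch. Leave everything else where it stands.

Things in the scene. Friction and masses are not known exactly. Their poses are not given: they have to be found in the camera images.
- filter_unit: Filter unit, fixed to the bench: white base plate 140 (x) by 310 (y) by 12 mm high with two aluminium guide rails and a dark end block at each end (28 mm high). Origin: centre of its underside, on the bench. The slide travels along its own +y.
- filter_slide: Black slide, 80 mm wide and 140 mm long, top 32 mm above the bench, carrying a blue and an amber filter disc and a bridge with the blue eyelet. Same axes as filter_unit; it moves only along +y, from its start (first 12 mm of its travel) to a stop at 100 mm of travel. Origin: on the bench straight below the eyelet. Dragging it takes about 3 to 5 N. It stays where it is left.
- eyelet (a point): Centre of the eyelet's mouth on its top face, 62 mm above the bench; axes as filter_slide. The eyelet is a blue plate 46 (x) by 34 (y) by 12 mm thick with a vertical through hole 13 mm across, mouth chamfered 2.5 mm; 18 mm of free room below the plate, above the slide's top.
- notch (a point): Middle of the notch, a 9 mm wide gap in the slide's steel edge strip on its +x side, 28 mm above the bench; axes as filter_slide. It lies level with the eyelet: 42 mm from the eyelet's axis along +x, 0 along y.
- click_stop: Yellow click-stop block 18 by 26 by 30 mm, fixed on the base plate on the slide's +x side, at a different place along the rail each time, 33 to 75 mm ahead (+y) of the notch at the start. Axes as filter_unit. Origin: on the base plate, 12 mm above the bench, 18 mm in +x from click_point.
- click_point (a point): Where the stop's sprung 12 mm steel ball bears on the slide's edge; axes as filter_unit, 28 mm above the bench. The slide is home when notch and click_point have the same y along the rail. Over the last 4 mm the ball pulls the slide in by itself, so the drag felt through the pin drops to nearly nothing; pushing it on out of the notch takes about 10 N.
- draw_pin: Draw pin, loose, 60 g: upright steel rod 10 mm across and 26 mm long with a tapered tip, below an orange square handle 18 by 18 mm and 44 mm tall with flat sides along its x and y. Origin: the middle of the rod's lower tip; z up along the pin. The handle spans 26 to 70 mm above the origin. It stands upright in pin_rest with the handle sitting on the rest's top.
- pin_tip (a point): The draw pin's lower tip (same point as the origin of draw_pin). The rod has 1.5 mm play all round in the eyelet.
- pin_rest: White pin rest, fixed block 60 by 60 by 36 mm high with one vertical hole 13 mm across and 32 mm deep in the middle of its top. Origin: centre of its underside.
- oil_bottle: Bystander, loose: small amber bottle, 28 mm across, 55 mm tall. Origin: centre of its underside.
- reagent_bottle: Bystander, loose: white bottle with blue cap, 60 mm across, 130 mm tall. Origin: centre of its underside.
- sample_jar: Bystander, loose: clear jar with red lid, 52 mm across, 50 mm tall. Origin: centre of its underside.
- slide_box: Bystander, loose: blue box 80 by 55 by 28 mm. Origin: centre of its underside.
- tube_rack: Bystander, loose: white rack 60 by 160 mm with capped tubes, 90 mm tall. Origin: centre of its underside.
- tape_roll: Bystander, loose: roll of paper labels lying flat, 68 mm across, 20 mm high. Origin: centre of its underside.
- stick_cup: Bystander, loose: clear cup with white sticks, 72 mm across, cup 85 mm, sticks 135 mm high. Origin: centre of its underside.

How it is judged (in metres and radians):
On the way, in this order (a step that is already met when the one before it is completed fails the run):
1. the pin is gripped and down through the eyelet, the slide still at least 20 mm short of the notch (z of pin_tip in the frame of eyelet below -0.021 m and horizontal distance between pin_tip and eyelet below 0.005 m and angle between the z axis of draw_pin and the z axis of filter_slide, either way round below 0.2 rad and contact force between the fingers and draw_pin above 5 N and y of notch in the frame of click_point below -0.02 m), for 0.1 s.
2. the pin still gripped in the eyelet, the slide's notch is on the ball (z of pin_tip in the frame of eyelet below -0.021 m and horizontal distance between pin_tip and eyelet below 0.005 m and angle between the z axis of draw_pin and the z axis of filter_slide, either way round below 0.2 rad and contact force between the fingers and draw_pin above 5 N and y of notch in the frame of click_point between -0.0025 and 0.0025 m), for 0.2 s.
At the end, for the whole second after the job is handed in: The fingers grip the pin (over 5 N), the pin stands in the eyelet (tip at least 21 mm below the eyelet's top face, within 5 mm of its axis, within 0.2 rad of upright), and the slide is at rest with its notch within 2.5 mm of the ball along the rail (all of step 2 and linear speed of filter_slide below 0.01 m/s); the arm keeps its last pose, push and grip.
It fails at once if the slide runs more than 8 mm past the notch (y of notch in the frame of click_point above 0.008 m).
It fails at once if the fingers or arm push on the slide itself (over 5 N) (contact force between any of the fingers, the arm and filter_slide above 5 N).
It fails at once if a bystander is moved more than 25 mm or tipped over (distance of any of oil_bottle, reagent_bottle, sample_jar, slide_box, tube_rack, tape_roll, stick_cup from where it was at the start of the episode above 0.025 m or angle between any of oil_bottle, reagent_bottle, sample_jar, slide_box, tube_rack, tape_roll, stick_cup's own z axis and vertical above 0.5 rad).
It also fails if it takes over 48 s, if anything falls off the work surface, if the arm or the gripper's body presses on something with over 40 N, if the wrist force passes 120 N, or if a joint passes its speed limit or range.

## Working session

There is one attempt and no reset: what is moved stays moved. The work goes in short steps, each a Python script; the robot and the scene stay as the last script left them, time stands still between calls to the robot, and variables do not carry over. Pictures are saved under pics/ and viewed, at most 10 in all, crops included, and the job is handed in when it is done.

```bash
mkdir -p pics
python3 - <<'E'
from bench import ctrl
import cv2, numpy as np
ims=[ctrl.read_camera(n) for n in("scene","top","wrist")]
for n,i in zip(("scene","top","wrist"),ims): cv2.imwrite(f"pics/{n}0.png",i)
for n in("scene","top","wrist"):
    p=ctrl.camera_params(n); print(n,{k:np.round(v,4).tolist() for k,v in p.items()})
print(ctrl.current_tool_pos(),ctrl.current_eef_rot(),ctrl.current_t())
E
```

```text
scene {'fx': 492.0435, 'fy': 492.0435, 'cx': 324.7421, 'cy': 206.4158, 'D': [-0.0958, 0.0, 0.0, 0.0, 0.0], 'pose': [[0.2234, -0.6152, 0.7561, 1.5773], [0.9747, 0.1405, -0.1737, -0.2251], [0.0006, 0.7758, 0.631, 0.8879], [0.0, 0.0, 0.0, 1.0]]}
top {'fx': 488.0329, 'fy': 488.0329, 'cx': 324.3727, 'cy': 201.3404, 'D': [-0.0703, 0.0, 0.0, 0.0, 0.0], 'pose': [[0.0155, 0.9868, -0.1611, 0.3666], [-0.9999, 0.0165, 0.0051, -0.0222], [0.0077, 0.161, 0.9869, 1.43], [0.0, 0.0, 0.0, 1.0]]}
wrist {'fx': 338.9581, 'fy': 338.9581, 'cx': 318.1452, 'cy': 201.1032, 'D': [-0.0732, 0.0, 0.0, 0.0, 0.0], 'T_tool_cam': [[0.0004, 0.9618, 0.2736, 0.077], [1.0, -0.0005, 0.0004, -0.0009], [0.0005, 0.2736, -0.9618, -0.172], [0.0, 0.0, 0.0, 1.0]]}
[0.15498683 0.60517506 0.21349397] [[-9.68719175e-01  2.48159316e-01 -3.37284341e-04]
 [ 2.48159518e-01  9.68718808e-01 -8.51097371e-04]
 [ 1.15525943e-04 -9.08174662e-04 -9.99999581e-01]] 0.15
```

View pics/top0.png

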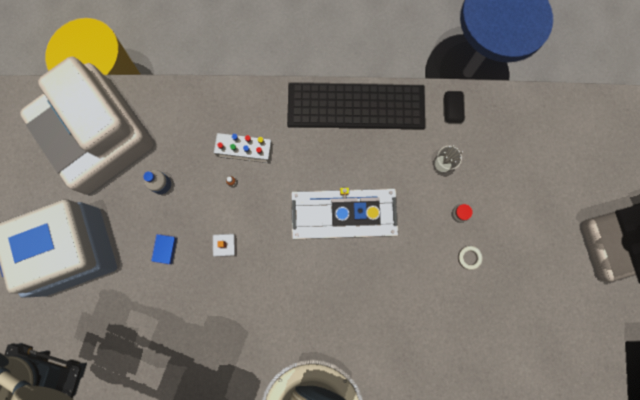

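View pics/scene0.png

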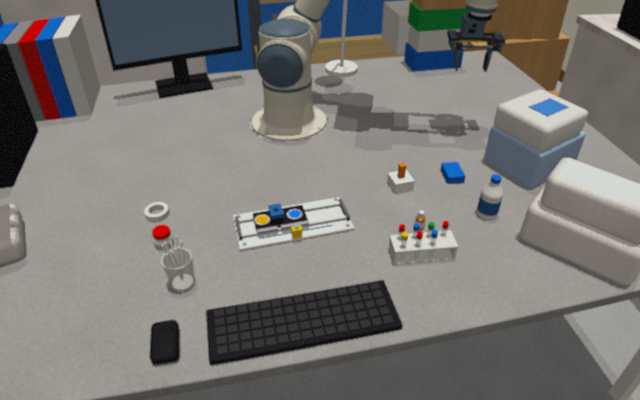

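Top view: the pin and its rest are at about (222,244), the eyelet at (360,210) and the click stop at (345,191), with the unit centred near (345,214). The scene view agrees, and both work zones are clear of bystanders. Next I'll get rough positions from the top camera, then take wrist looks.

```bash
cat > h.py <<'E'
from bench import ctrl
import cv2, numpy as np
def cam(n):
    p=ctrl.camera_params(n)
    K=np.array([[p["fx"],0,p["cx"]],[0,p["fy"],p["cy"]],[0,0,1]]); D=np.array(p["D"])
    if n=="wrist":
        T=np.eye(4); T[:3,:3]=ctrl.current_eef_rot(); T[:3,3]=ctrl.current_tool_pos(); T=T@np.array(p["T_tool_cam"])
    else: T=np.array(p["pose"])
    return K,D,T
def shoot(n):
    c=cam(n); return ctrl.read_camera(n),c
def cast(c,uv,z):
    K,D,T=c
    xy=cv2.undistortPoints(np.array(uv,float).reshape(-1,1,2),K,D)[:,0]
    d=np.c_[xy[:,0],-xy[:,1],-np.ones(len(xy))]@T[:3,:3].T
    return T[:3,3]+d*((z-T[2,3])/d[:,2])[:,None]
def proj(c,P):
    K,D,T=c; q=(np.array(P,float).reshape(-1,3)-T[:3,3])@T[:3,:3]
    return cv2.projectPoints(q*[1,-1,-1],np.zeros(3),np.zeros(3),K,D)[0][:,0]
HSV=dict(orange=((5,150,90),(16,255,255)),blue=((98,120,40),(125,255,255)),yellow=((20,140,90),(35,255,255)))
def blobs(im,col,amin=15):
    h=cv2.cvtColor(im,cv2.COLOR_BGR2HSV); m=cv2.inRange(h,*HSV[col])
    cs=cv2.findContours(m,cv2.RETR_EXTERNAL,cv2.CHAIN_APPROX_NONE)[0]
    return [(c,cv2.minAreaRect(c)) for c in sorted(cs,key=cv2.contourArea,reverse=True) if cv2.contourArea(c)>=amin]
def down(yaw): # tool x = Rz(yaw)*(-1,0,0), y=Rz(yaw)*(0,1,0), z down
    a=np.radians(yaw); c,s=np.cos(a),np.sin(a)
    return np.array([[c,-s,0],[s,c,0],[0,0,1]])@np.diag([-1.,1,-1])
E
python3 - <<'E'
from h import *
im=cv2.imread("pics/top0.png"); c=cam("top")
for col,z in(("orange",.08),("blue",.062),("yellow",.042)):
    for k,r in blobs(im,col,8): 
        if 200<r[0][0]<400 and 150<r[0][1]<280: print(col,np.round(r[0]),np.round(r[1]),np.round(cast(c,[r[0]],z),4))
pin=cast(c,[(222,244)],.08)[0]
print(pin)
R=down(0)
# view pose: TCP above the pin
ctrl.goto([pin[0],pin[1],.22],R)
im,c=shoot("wrist"); cv2.imwrite("pics/w1.png",im); np.save("w1.npy",c[2])
for k,r in blobs(im,"orange",50): print(r,cast(c,[r[0]],.08))
print(ctrl.current_t())
E
```

```text
orange [221. 244.] [5. 6.] [[0.464  0.2552 0.08  ]]
orange [232. 182.] [4. 7.] [[0.6387 0.2333 0.08  ]]
blue [360. 210.] [15. 12.] [[ 0.5654 -0.1307  0.062 ]]
blue [342. 213.] [10. 10.] [[ 0.5574 -0.0797  0.062 ]]
yellow [372. 212.] [9. 9.] [[ 0.563  -0.1683  0.042 ]]
yellow [344. 191.] [6. 8.] [[ 0.6245 -0.0857  0.042 ]]
[0.46263558 0.25238136 0.08      ]
((326.12872314453125, 189.28712463378906), (25.870967864990234, 17.91067123413086), 84.2894058227539) [[0.46224874 0.25950595 0.08      ]]
((315.0, 328.0), (20.0, 16.0), 0.0) [[0.61687554 0.24866871 0.08      ]]
1.9083
```

View pics/w1.png

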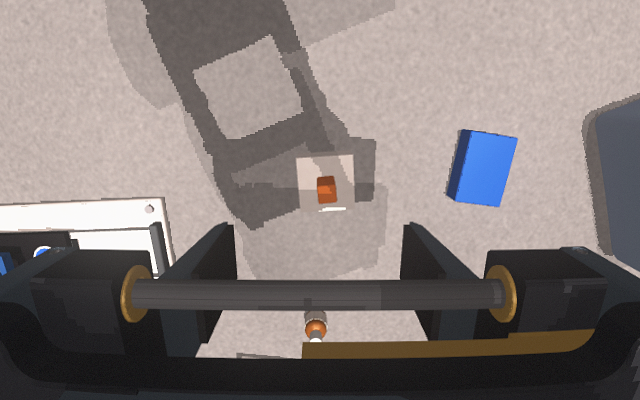

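The wrist view has the pin handle at (326,189), and the rest's top spans (297–353,155–210). I'll take closer, near-vertical views of the pin and of the unit.

Run:
```python
from h import *
crops=[]
for n,p,z in(("pin",(.462,.257),.14),("unit",(.563,-.105),.15)):
    if n=="unit": ctrl.goto([.55,.15,.22],down(0))
    ctrl.goto([p[0]+.065,p[1],z],down(0)); ctrl.sleep(.3)
    im,c=shoot("wrist"); cv2.imwrite(f"pics/{n}.png",im); np.savez(n,K=c[0],D=c[1],T=c[2])
    u=proj(c,[[*p,.07]])[0].astype(int); print(n,u,np.round(c[2][:3,3],4))
    w=100 if n=="pin" else 250
    x0=max(u[0]-w,0);y0=max(u[1]-100,0); k=im[y0:y0+200,x0:x0+2*w]; print("crop origin",x0,y0)
    for col in HSV:
        for b,r in blobs(im,col,60): print(col,np.round(r,1) if 0 else [np.round(q,1).tolist() for q in r])
    cv2.imwrite(f"pics/{n}c.png",cv2.resize(k,None,fx=3 if w==100 else 1.6,fy=3 if w==100 else 1.6))
print(ctrl.current_t())
```

```text
pin [319 123] [0.4495 0.2561 0.3131]
crop origin 219 23
orange [[323.5, 129.8], [27.7, 25.3], 83.7]
orange [[310.1, 322.7], [26.2, 21.7], 3.0]
blue [[526.6, 109.6], [74.8, 99.8], 13.0]
unit [318 122] [ 0.5508 -0.1052  0.3224]
crop origin 68 22
orange [[241.1, 127.8], [40.6, 32.2], 39.6]
blue [[286.6, 128.6], [62.3, 46.2], 87.1]
blue [[349.5, 120.5], [39.0, 39.0], 90.0]
blue [[421.5, 170.0], [3.3, 51.1], 88.4]
yellow [[252.2, 114.4], [25.9, 14.1], 14.7]
4.7667
```

View pics/pinc.png

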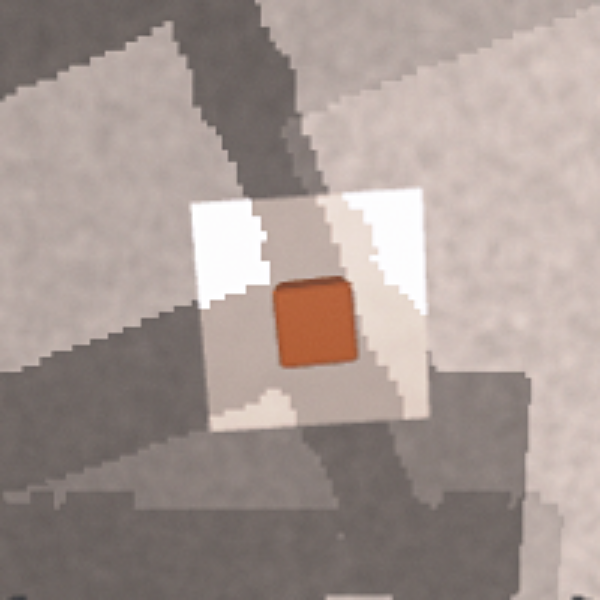

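View pics/unitc.png

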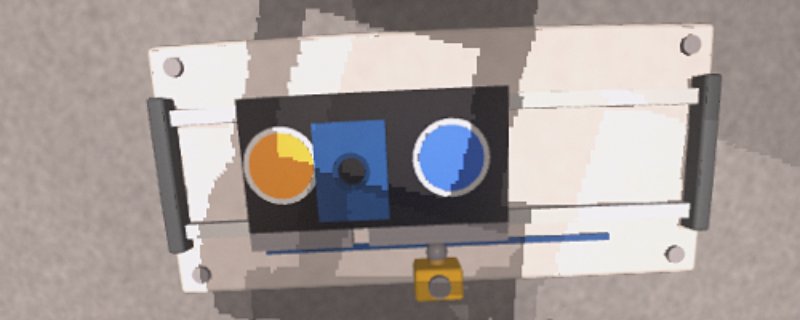

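The pin crop shows an unobstructed handle top with corners at crop (275,288), (350,281), (357,360) and (282,367). The unit crop shows the eyelet hole at (352,169.5), its notch near (362,238), the stop's ball at (437,250) and the yellow block around (439,281). Next I'll cast these points and check them against the given sizes.

Run:
```python
from h import *
L=lambda n:(lambda d:(d["K"],d["D"],d["T"]))(np.load(n+".npz"))
cp,cu=L("pin"),L("unit")
pc=cast(cp,np.array([(275,288),(350,281),(357,360),(282,367)])/3+[219,23],.08)
rc=cast(cp,np.array([(191,203),(421,187),(429,417),(210,432)])/3+[219,23],.036)
d=lambda a:np.round(np.linalg.norm(a-np.roll(a,-1,0),axis=1)*1000,1)
ang=lambda v:round(float(np.degrees(np.arctan2(-v[0],v[1]))),2)
print("pin",pc.mean(0),d(pc),ang(pc[1]-pc[0]+pc[2]-pc[3]));print("rest",rc.mean(0),d(rc),ang(rc[1]-rc[0]+rc[2]-rc[3]))
F=lambda u:np.array(u,float)/1.6+[68,22]
pl=cast(cu,F([(150,48),(712,25),(693,270),(183,292)]),.012)
print("plate",pl.mean(0),d(pl),ang(pl[1]-pl[0]),ang(pl[2]-pl[3]))
sl=cast(cu,F([(236,100),(507,87),(509,221),(250,234)]),.032); print("slide",sl.mean(0),d(sl),ang(sl[1]-sl[0]),ang(sl[2]-sl[3]))
ey=cast(cu,F([(352,169.5)]),.062)[0]; ec=cast(cu,F([(311,124),(385,120),(390,218),(319,222)]),.062)
print("eyelet hole",ey,"corners",ec.mean(0),d(ec),ang(ec[1]-ec[0]+ec[2]-ec[3]))
ball=cast(cu,F([(437,250)]),.028)[0]; no=cast(cu,F([(362,238)]),.028)[0]; ytop=cast(cu,F([(414,273),(462,272),(463,299),(416,301)]),.042); 
print("ball",ball,"notch",no,"ytop",ytop.mean(0),d(ytop))
a=np.radians(ang(ec[1]-ec[0]+ec[2]-ec[3]))
for t in (a,np.radians(ang(pl[1]-pl[0])),np.radians(ang(pl[2]-pl[3]))):
    ydir=np.array([-np.sin(t),np.cos(t),0]);xd=np.array([np.cos(t),np.sin(t),0])
    print(np.degrees(t),[(round(float((q-ey)@xd)*1e3,1),round(float((q-ey)@ydir)*1e3,1)) for q in(no,ball,ytop.mean(0))])
```

```text
pin [0.46678884 0.26039393 0.08      ] [16.8 17.7 17.2 17.7] 5.35
rest [0.46691733 0.26031687 0.036     ] [60.1 60.7 60.4 60.8] 3.97
plate [ 0.56665553 -0.08561549  0.012     ] [306.3 137.9 308.1 138.5] 2.55 2.66
slide [ 0.56548275 -0.1186527   0.032     ] [139.1  69.1 140.8  70.1] 2.57 2.96
eyelet hole [ 0.56755228 -0.1281029   0.062     ] corners [ 0.56869356 -0.12850003  0.062     ] [34.4 45.7 34.4 45.9] 3.04
ball [ 0.6135582  -0.08490671  0.028     ] notch [ 0.60687687 -0.12634884  0.028     ] ytop [ 0.63051479 -0.08453038  0.042     ] [25.6 15.1 25.5 15.7]
3.04 [(39.4, -0.3), (48.2, 40.7), (65.2, 40.2)]
2.55 [(39.4, 0.0), (47.9, 41.1), (64.8, 40.7)]
2.66 [(39.4, -0.1), (48.0, 41.0), (64.9, 40.6)]
```

Sizes check out: the plate measures 307x138, the eyelet 34x46 and the rest 60x60. The eyelet is at (0.5676, −0.1281), the unit's yaw is about 2.7°, and travel to the ball is about 40.8 mm. Next is the grasp.

Run:
```python
from h import *
R=down(4.5); p=[.4668,.2604]
ctrl.goto([.55,.15,.22],R)
ctrl.goto([*p,.12],R)
print("hit",ctrl.move_l([*p,.043],vel=.06,contact_N=8),ctrl.current_tool_pos())
f0=ctrl.current_contact_force()
ctrl.command_gripper(0.0); ctrl.sleep(.2)
print(ctrl.current_grip_width()*91,ctrl.current_grasp_force(),ctrl.current_contact_force()-f0,ctrl.current_tool_pos())
ctrl.move_l([*p,.11],vel=.08); ctrl.sleep(.2)
print(ctrl.current_grip_width()*91,ctrl.current_grasp_force(),ctrl.current_contact_force()-f0,ctrl.current_tool_pos())
im,c=shoot("wrist"); cv2.imwrite("pics/g.png",im)
im,c=shoot("scene"); u=proj(c,[[*p,.1]])[0].astype(int); print(u)
k=im[u[1]-50:u[1]+50,u[0]-65:u[0]+65]; cv2.imwrite("pics/gs.png",cv2.resize(k,None,fx=5,fy=5,interpolation=cv2.INTER_CUBIC))
print(ctrl.current_t())
```

```text
hit False [0.46700315 0.26051137 0.04332145]
17.977557164261647 29.999965131282806 [-0.37186785  0.53402039 -0.39988492] [0.46679963 0.26041919 0.04297972]
17.993674257085466 29.999897181987762 [-0.17816201  0.67507074 -1.21595544] [0.46657108 0.26031868 0.10956753]
[402 158]
10.5833
```

View pics/gs.png

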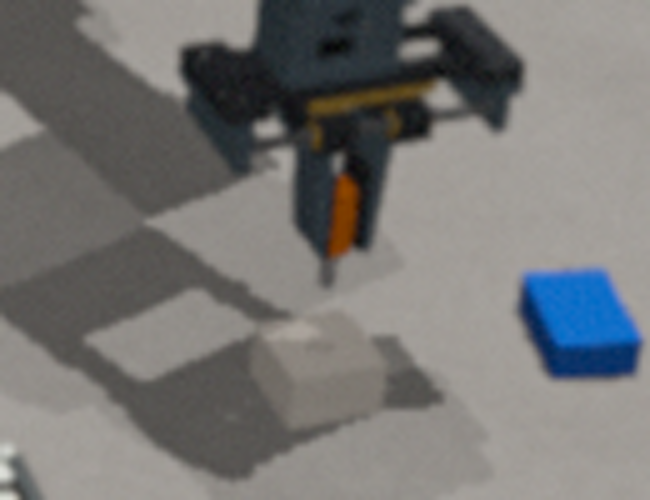

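The pin is gripped upright and clear of the rest. Now I'll insert it.

Run:
```python
from h import *
R=down(4.5); e=np.array([.568,-.1283])
ctrl.move_l([.4668,.2604,.17],vel=.15)
ctrl.goto([*e,.17],R); ctrl.move_l([*e,.11],vel=.1); ctrl.sleep(.2)
f0=ctrl.current_contact_force()
im,c=shoot("scene"); u=proj(c,[[*e,.08]])[0].astype(int)
cv2.imwrite("pics/is.png",cv2.resize(im[u[1]-40:u[1]+40,u[0]-55:u[0]+55],None,fx=6,fy=6,interpolation=cv2.INTER_CUBIC))
hit=ctrl.move_l([*e,.072],vel=.03,contact_N=5)
print("hit",hit,ctrl.current_tool_pos(),ctrl.current_contact_force()-f0,ctrl.current_grip_width()*91,ctrl.current_t())
im,c=shoot("scene")
cv2.imwrite("pics/is2.png",cv2.resize(im[u[1]-40:u[1]+40,u[0]-55:u[0]+55],None,fx=6,fy=6,interpolation=cv2.INTER_CUBIC))
```

```text
hit False [ 0.56809715 -0.12833546  0.07218102] [0.13976199 0.18169791 0.01676074] 17.432718891657657 15.0417
```

View pics/is2.png

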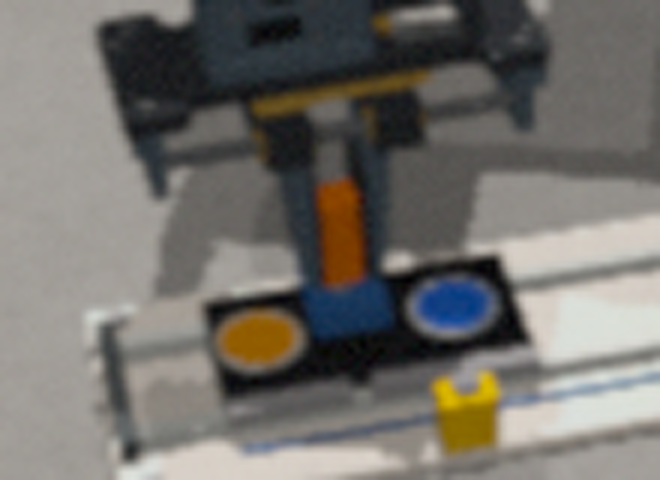

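The pin is in the eyelet with no contact force. Now I'll seat it a little deeper, then draw in small steps while watching the drag.

Run:
```python
from h import *
t=np.radians(2.7); yd=np.array([-np.sin(t),np.cos(t),0])
p=np.array([.568,-.1283,.0722]); f0=ctrl.current_contact_force()
hit=ctrl.move_l([p[0],p[1],.0702],vel=.01,contact_N=3); p[2]=ctrl.current_tool_pos()[2]+(.0005 if hit else 0)
print("seat",hit,p[2],ctrl.current_contact_force()-f0); ctrl.sleep(.2)
f0=ctrl.current_contact_force(); log=[]; peak=0
s=0; S=[20]+list(np.arange(21,46,.75))
for s in S:
    ctrl.move_l(p+yd*s/1e3,vel=.04 if s==20 else .02)
    f=(ctrl.current_contact_force()-f0); fy=-f@yd; a=(ctrl.current_tool_pos()-p)@yd*1e3
    log.append((round(s,1),round(float(a),1),round(float(fy),1),round(float(f[0]),1),round(float(f[2]),1)))
    if s>31 and fy<1.2: break
    if fy>9: break
print(*log,sep="\n"); print(ctrl.current_t(),ctrl.current_grasp_force(),ctrl.current_grip_width()*91)
```

```text
seat False 0.07014068190145077 [-0.51006384 -0.5307091  -0.75280568]
(20, 20.2, 0.6, 0.5, -0.0)
(np.float64(21.0), 20.9, 2.2, 0.0, -0.4)
(np.float64(21.8), 21.6, 4.3, -0.1, -0.2)
(np.float64(22.5), 22.4, 3.3, -0.4, -0.2)
(np.float64(23.2), 23.3, 4.8, 0.5, -0.0)
(np.float64(24.0), 24.0, 3.5, -0.2, -0.2)
(np.float64(24.8), 24.9, 3.0, 1.2, -0.3)
(np.float64(25.5), 25.7, 2.2, 0.3, -0.1)
(np.float64(26.2), 26.4, 1.2, 0.9, 0.2)
(np.float64(27.0), 27.0, 3.4, 1.4, -0.8)
(np.float64(27.8), 27.8, 3.4, 0.4, -0.4)
(np.float64(28.5), 28.6, 2.0, -0.0, -0.1)
(np.float64(29.2), 29.4, 2.4, 1.3, -1.0)
(np.float64(30.0), 30.0, 3.8, -0.3, 0.8)
(np.float64(30.8), 30.8, 3.4, 1.4, -0.0)
(np.float64(31.5), 31.6, 2.4, 2.2, 0.4)
(np.float64(32.2), 32.4, 2.2, 1.2, 0.1)
(np.float64(33.0), 33.2, 1.7, 1.1, -0.1)
(np.float64(33.8), 33.8, 3.2, 0.4, -0.7)
(np.float64(34.5), 34.6, 3.6, 1.0, 0.2)
(np.float64(35.2), 35.4, 1.6, 0.8, -0.7)
(np.float64(36.0), 36.2, 2.2, 0.8, 0.7)
(np.float64(36.8), 36.7, 4.3, 0.7, -0.5)
(np.float64(37.5), 37.6, 2.6, 1.0, -0.3)
(np.float64(38.2), 38.4, 2.1, 1.6, -0.4)
(np.float64(39.0), 39.3, 1.0, 0.9, -0.5)
22.525 29.999886453151703 17.93433279214152
```

```bash
cat > st.py <<'E'
from h import *
t=np.radians(2.7); yd=np.array([-np.sin(t),np.cos(t),0]); p=np.array([.568,-.1283,.0702])
def favg(n=6):
    a=[]
    for _ in range(n): ctrl.sleep(.03); a.append(ctrl.current_contact_force())
    return np.array(a)@yd
def travel(): return (ctrl.current_tool_pos()-p)@yd*1e3
E
python3 - <<'E'
from st import *
f=favg(); print(f.mean(),f.std(),travel())
for s in np.arange(39.5,42.1,.5):
    ctrl.move_l(p+yd*s/1e3,vel=.02); f=favg(); print(s,travel().round(2),f.mean().round(2),f.std().round(2))
    if f.mean()<-5.5: break
print(ctrl.current_t())
im,c=shoot("scene"); ctrl_e=p+yd*.04; u=proj(c,[[*ctrl_e[:2],.05]])[0].astype(int)
cv2.imwrite("pics/d.png",cv2.resize(im[u[1]-25:u[1]+35,u[0]-45:u[0]+45],None,fx=8,fy=8,interpolation=cv2.INTER_CUBIC))
E
```

```text
0.11418773891818323 0.23175198521551388 39.18877965601428
39.5 39.56 -0.14 0.22
40.0 39.96 -1.55 0.46
40.5 40.59 -0.22 0.36
41.0 40.99 -0.11 0.3
41.5 41.49 -0.06 0.47
42.0 42.0 0.01 0.47
25.425
```

View pics/d.png

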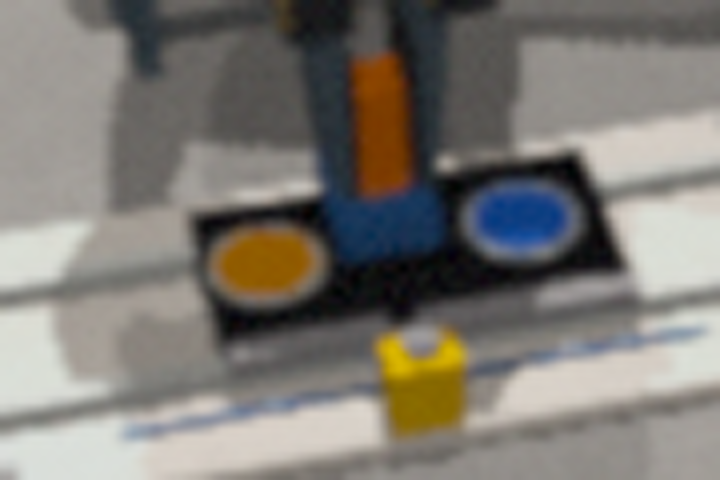

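The drag vanished between 40.5 and 42 mm of pin travel, and the picture has the notch (402,305) next to the ball (420,340). To confirm, I'll feel for the notch's resistance: beyond the slack it should hold up to about 10 N.

Run:
```python
from st import *
for s in np.arange(42.3,44.6,.3):
    ctrl.move_l(p+yd*s/1e3,vel=.015); f=favg(4); print(s.round(1),travel().round(2),f.mean().round(2))
    if f.mean()<-4: break
print(ctrl.current_t())
im,c=shoot("scene"); cv2.imwrite("pics/d2.png",im)
a,b=cv2.imread("pics/scene0.png"),im
for k in(a,b):
    for q,r in blobs(k,"blue",30):
        if 200<r[0][0]<330 and 190<r[0][1]<240: M=cv2.moments(q); uv=(M["m10"]/M["m00"],M["m01"]/M["m00"]); print(np.round(uv,1),r[1],np.round(cast(c,[uv],.033),4))
```

```text
42.3 42.3 -0.04
42.6 42.62 -0.15
42.9 42.87 0.04
43.2 43.16 -0.76
43.5 43.42 -2.17
43.8 43.71 -3.88
44.1 44.01 -4.97
28.1583
[276.  211.6] (14.120361328125, 15.100942611694336) [[ 0.5451 -0.124   0.033 ]]
[294.3 213. ] (6.0, 11.0) [[ 0.5623 -0.0766  0.033 ]]
[291.8 211.5] (15.689291000366211, 11.374736785888672) [[ 0.5545 -0.0821  0.033 ]]
[309.1 210.6] (7.0, 10.0) [[ 0.5611 -0.0355  0.033 ]]
```

The static resistance now builds up beyond 43 mm, and the disc has moved 41.1 mm against 40.8 mm predicted, so the slide is in the notch. I'll ease the load back into the slack and hand in.

Run:
```python
from st import *
ctrl.move_l(p+yd*.0426,vel=.015); ctrl.sleep(.6)
f=favg(4); print(travel(),f.mean(),ctrl.current_grasp_force(),ctrl.current_tool_pos(),ctrl.current_t())
print(ctrl.sign_off())
```

```text
42.5974563935322 -0.534077962871201 29.99990701675415 [ 0.56598922 -0.08575003  0.07018806] 29.1917
the job is handed in; nothing more can be done
None
```

The job is handed in at about 29 s of the 48 s allowed. By the force and camera readings, the slide sits in its notch on the click stop's ball, and the pin is still gripped at 30 N in the eyelet; `sign_off()` returned no verdict.

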